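# Hold the cleaned clock finial in tongs over the drip tray

### The arm

A 6-joint arm with a two-finger parallel gripper is mounted at the origin on the work surface. World frame = base frame: x ahead of the robot, y to its left, z up, the work surface at z = 0. Lengths are in m, angles in rad, forces in N, time in s.
With the tool pointing down it reaches from about 0.4 to 0.825 m from the base axis. Payload 7 kg.
Tool frame: the origin (TCP) lies between the finger pads; the fingertips stand arm.nose_length ahead of it and the grasp point (between the pads) is the TCP (arm.nose_length is the distance from the TCP to the fingertips, in m); x points along the fingers, z is the direction in which the jaws open and shut, and the axes are right-handed (so a half turn about x gives the same grasp; the last joint's range is limited). The gripper opens to 88 mm and grips with 3 to 60 N. Pads are 19 mm wide; open, the fingers measure 130 mm over their backs; the gripper's body (78 mm by 193 mm) begins 47 mm behind the grasp point.
Start: joints at [-0.872, 0.359, 0.012, 0, -1.224, -0.288], TCP at [0.27, -0.619, 0.246] pointing down, gripper open.
Joint ranges: [-3.07, 3.07], [-1.43, 2.12], [-1.02, 1.25], [-3.03, 1.67], [-3.05, -0], [-3.03, 3.03]. Speed limits (rad/s): [2.39, 2.39, 3.01, 3.14, 3.14, 3.14].

### API

Orientations are given as [roll, pitch, yaw] about the fixed x, y, z axes, in that order (R = Rz(yaw) Ry(pitch) Rx(roll)).
In Python, from station import arm, viewer, spotter gives the robot as it stands.
- The arm moves only by the shell command python3 -m handwheel 'ROWS' [FORCE]. ROWS is a JSON object of lists of equal length, an entry for each row: "gripper": the gripper command: -1 is shut, 1 is fully open, values between are in proportion; "travel": the shift along the world's x, y, z each as a share of 500 mm, from -1 to 1, a list of three; "spin": the turn about the world's z as a share of 45 degrees, from -1 to 1. A call has 1 to 20 rows; each row is the pose to reach, as a shift and turn from the pose commanded when the call began; what a row does not reach only later rows make up. A row lasts 1/10 s, in which the tool goes at most 50 mm and 8.59 degrees, less where a joint would pass 70% of its speed; a pose out of reach is approached as far as the arm can. A call with a number of a shift or a turn outside -1 to 1 is refused whole. A call with a gripper value outside its range is refused whole. The fingers move at their own pace and stop on an object; FORCE is the grip in N (left out, the last holds). Time passes only in rows, so rows that repeat a pose let the fingers close. It gives the time, the measured TCP pose, the force and the opening at its end, in the units of the state.
- arm.get_state(): the state, without advancing time (a new reading comes with each control period).
- viewer.grab_frame(name): name is "scene" or "side" or "wrist"; returns a dict with "pixels" (400x640x3 uint8, blue, green, red), "fx", "fy", "cx", "cy" (pixels), "k1" (the pictures are not rectified: a ray, as slopes to the right and down, at radius r is drawn at 1 + k1 r^2 times it, then the intrinsics apply), "eye" and "attitude" of the camera in the world. Camera axes: x right, y down, z forward; pixel columns grow to the right and rows downward; lengths in m; the calibration is good to about 2 mm. A picture is of the moment at which its call begins. There is no depth.
- arm.job_done(): hands the job in, once; it reports no verdict.
Trained networks look in the newest picture that a camera, given by its name, has taken for a name from the list of things; names that differ only in an ending like _2 or _b are one class to them, and where a whole thing is asked for, a point or a joint stands for the part that bears it (a point fixed in the world has none). Each returns a list of dicts, best first, with "conf" (0 to 1); they miss things now and then, are a little off and sometimes report something else, mostly with a low value. They report only what shows in the picture. A call takes as long as a camera call. They do not tell look-alikes from the thing itself.
- spotter.spot_in(camera, label): "rect" ([left, top, right, bottom] in pixels, round what is visible of it).
- spotter.tip_of(camera, label): "at" ([column, row] in pixels: a listed point, or the origin of a listed thing).
The state is a dict: "t": time; "q": joint angles; "qd": joint speeds; "joint_efforts": joint torques, N m; "eef_pos": TCP position; "ee_rot": TCP orientation; "force": force on the tool from outside, world axes, zero at the start; "moment": the same for the moment, N m; "width": finger opening in m.
Only numpy, scipy, OpenCV 4.12 (cv2) and the standard library are available. Lean on these libraries where they do the work, as an engineer would, in place of code of your own. Each camera call takes 0.05 s, during which the arm holds its last target.

### The job

The brass clock finial on the drying board has been degreased for lacquering, so nothing but the tongs may touch it. Take the blue-tipped tongs from their rest, close them on the belt of the brass finial where it stands, and hold it upright over the middle of the white drip tray, its foot at least 10 cm above the bench, so that I can brush the lacquer on: finish while still holding it there in the tongs, at rest. Leave the other two finials and everything else on the bench where they are.

Things in the scene. Friction and masses are not known exactly. Their poses are not given: they have to be found in the camera images.
- tongs: hinge end of the steel kitchen tongs, which lie level on edge on their rest, so that the arms open and close sideways. 240 mm long, 22 mm high, 140 g. Origin under the grip point, at the underside; x along the centre line towards the tips, y to the tongs' left, z up. Hinge 85 mm behind the origin. A spring pushes the arms apart: at the sleeves about 6 N to start closing, 10 N at a finial's width
- tongs_grip (a point): where to hold the tongs: on their centre line, half-way up (37 mm above the bench at the start), between the two blue grip sleeves, which run 30 mm before and behind it; axes as tongs. Fully open, as left alone, the arms measure 56 mm here over the outer faces of the sleeves; grip them across (along y), from above
- tongs_head (a point): midway between the two blue heads of the tongs, half-way up: 112 mm ahead (+x) of tongs_grip, same axes. Heads 44 mm long, 28 mm high, 7 mm thick, flat faces, round tips. Gap between them: 84 mm open, 70 mm when the sleeves are squeezed to 50 mm, 60 mm at 46 mm, 36 mm (closed on a finial) at about 35 mm. Both arms move alike
- tong_left: left arm of the tongs with its blue grip sleeve and blue head; origin on the spring hinge, at the underside; x along the arm to the tip, 0.18 rad off the tongs' centre line when open and about 0.06 rad when closed on a finial
- tong_right: right arm of the tongs, the mirror image of the left
- tool_rest: fixed low wooden rest under the tongs: plate 150 x 70 x 8 mm with two cross battens, tops 26 mm above the bench, 58 mm behind and 62 mm ahead of its centre; the front one is 130 mm wide with a 12 mm upstand at each end. Between the battens the fingers have room beside the sleeves down to 8 mm above the bench. Origin at the centre of its underside; x along the tongs
- brass_finial: the brass clock finial, an urn with a spire, 72 mm high, about 110 g, standing loose on the drying board at one of its three places; origin at the centre of its foot (34 mm across), z up
- brass_finial_belt (a point): centre of the brass finial at the height of its straight belt, the place for the tongs: 28 mm above its foot, so 58 mm above the bench at the start. The belt is a cylinder 36 mm in diameter and 16 mm high
- drying_board: fixed plywood board on battens, 120 x 300 mm, top 30 mm above the bench; origin at the centre of its underside on the bench; the three finials stand in a row along its y axis at -100, 0 and +100 mm, in any order
- drip_tray: fixed white square tray with paper lining, 200 x 200 x 25 mm, open at the top; origin at the centre of its underside, on the bench
- walnut_finial: brown wooden finial of the same shape and size, on the drying board; leave alone
- white_finial: white finial of the same shape and size, on the drying board; leave alone
- lacquer_jar: amber glass jar with a steel cap, 64 mm across, 85 mm high; origin under its centre; leave alone
- brush: brush lying on the bench; leave alone
- screwdriver: screwdriver with a yellow handle lying on the bench; leave alone
- offcut: offcut of light wood 110 x 45 x 22 mm lying on the bench; leave alone
- polish_tin: plain metal tin 72 mm across, 60 mm high; leave alone
Mind the look-alikes: they are no part of the job. Leave any black or green look-alike of the brass_finial alone.

How it is judged:
On the way, in this order (a step that is already met when the one before it is completed fails the run):
1. the tongs are lifted off their rest by the gripper while the finial still stands on the board (height (world z) of tongs_grip above 0.055 m and contact force between the fingers and tong_left above 1 N and contact force between the fingers and tong_right above 1 N and distance of brass_finial from where it was at the start of the episode below 0.015 m), for 0.1 s.
2. both heads of the tongs grip the brass finial where it stands on the board (contact force between each of tong_left, tong_right and brass_finial above 0.5 N and z of brass_finial_belt in the frame of drying_board below 0.085 m and distance of brass_finial from where it was at the start of the episode below 0.03 m), for 0.1 s.
At the end, for the whole second after the job is handed in: The gripper holds both arms of the tongs and both heads grip the brass finial at its belt (within 30 mm); belt over 120 mm above the bench, within 60 mm of the tray centre seen from above; upright within 0.35 rad, slower than 40 mm/s; every other loose thing within 20 mm of its start (contact force between each of tong_left, tong_right and brass_finial above 0.5 N and contact force between the fingers and tong_left above 1 N and contact force between the fingers and tong_right above 1 N and height (world z) of brass_finial_belt above 0.12 m and horizontal distance between brass_finial_belt and drip_tray below 0.06 m and angle between brass_finial's own z axis and vertical below 0.35 rad and linear speed of brass_finial below 0.04 m/s and distance between brass_finial_belt and tongs_head below 0.03 m and distance of each of walnut_finial, white_finial, lacquer_jar, brush, screwdriver, offcut, polish_tin from where it was at the start of the episode below 0.02 m); the arm keeps its last pose, push and grip.
It fails at once if the gripper or arm touches the brass finial (contact force between any of the fingers, the arm and brass_finial above 0.2 N).
It fails at once if the brass finial is knocked over (angle between brass_finial's own z axis and vertical above 0.7 rad).
It fails at once if one of the other two finials is moved or knocked over (distance of any of walnut_finial, white_finial from where it was at the start of the episode above 0.02 m or angle between any of walnut_finial, white_finial's own z axis and vertical above 0.4 rad).
It fails at once if another loose thing on the bench is moved (distance of any of lacquer_jar, brush, screwdriver, offcut, polish_tin from where it was at the start of the episode above 0.02 m).
It also fails if it takes over 45 s, if anything falls off the work surface, if the arm or the gripper's body presses on something with over 40 N, if the wrist force passes 120 N, or if a joint passes its speed limit or range.

## Working session

There is one attempt and no reset: what is moved stays moved. The work goes in short steps, Python scripts to look and compute and a shell command to move; the robot and the scene stay as the last step left them, time stands still between calls to the robot, and variables do not carry over. Pictures are saved under pics/ and viewed, and the job is handed in when it is done.

```bash
ls; mkdir -p pics; python3 - <<'E'
from station import arm, viewer, spotter
import cv2
print(arm.get_state(), arm.nose_length)
for n in ("scene","side","wrist"):
    f=viewer.grab_frame(n); cv2.imwrite(f"pics/{n}0.png",f["pixels"])
    print(n,{k:v for k,v in f.items() if k!="pixels"})
E
```

```text
pics
{'t': 0.0, 'q': array([-8.71932080e-01,  3.59398963e-01,  1.10582457e-02, -3.52531288e-04,
       -1.22412186e+00, -2.88103559e-01]), 'qd': array([-0.00077423, -0.0016356 ,  0.00045175,  0.00031168, -0.00033557,
       -0.0016622 ]), 'joint_efforts': array([-2.79102887e-04, -5.82721245e+01,  2.93045962e+01,  6.99710727e+00,
        6.85335224e-03, -1.41516525e-04]), 'eef_pos': array([ 0.26932365, -0.61843293,  0.24461417]), 'ee_rot': array([0.09180207, 1.56909743, 2.07323902]), 'force': array([-0.76917612, -0.62583227, -0.0527526 ]), 'moment': array([ 0.0324303 ,  0.04306376, -0.01744264]), 'width': 0.08760392845739094} 0.019
scene {'fx': 397.3983892568401, 'fy': 397.3983892568401, 'cx': 320.8823801793506, 'cy': 199.02337252311239, 'k1': -0.019010610169440077, 'eye': array([ 1.22728824, -0.12837436,  0.73724311]), 'attitude': array([-2.34991701e+00, -1.46031886e-03,  1.40868499e+00])}
side {'fx': 361.27518594332093, 'fy': 361.27518594332093, 'cx': 315.570086188862, 'cy': 195.85847296867365, 'k1': -0.0009989861865711785, 'eye': array([0.0542374 , 0.51421977, 0.7601977 ]), 'attitude': array([-2.33301731, -0.00324658, -2.35889806])}
wrist {'fx': 321.09635905633945, 'fy': 321.09635905633945, 'cx': 320.39067274567833, 'cy': 193.6766670783134, 'k1': -0.06306720282827553, 'eye': array([ 0.20698189, -0.6465191 ,  0.38385724]), 'attitude': array([ 2.88374336e+00, -1.59681440e-03,  1.98134841e+00])}
```

View pics/scene0.png

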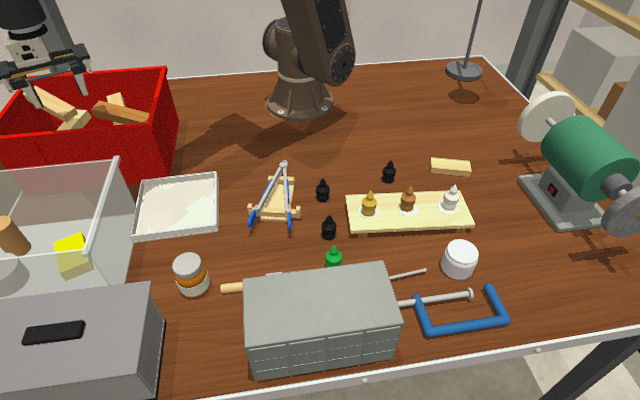

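View pics/side0.png

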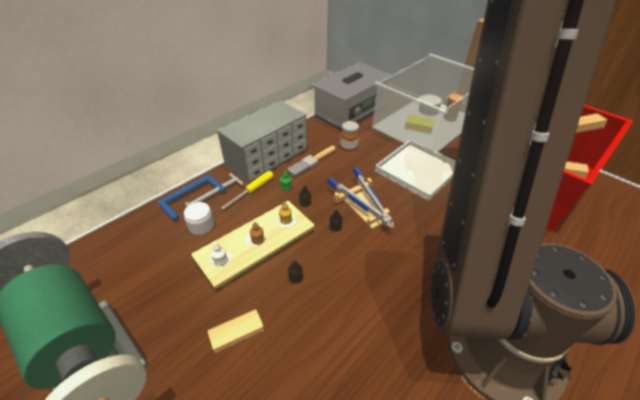

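View pics/wrist0.png

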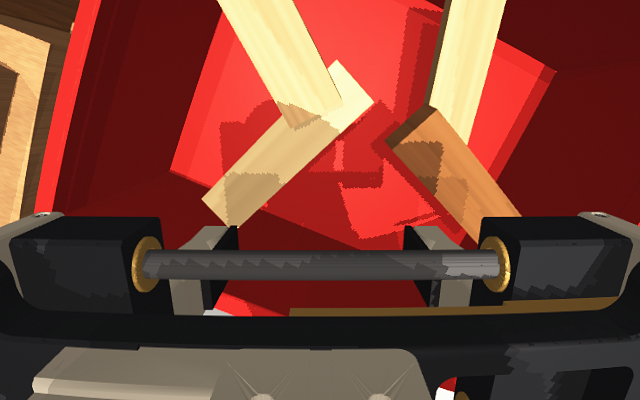

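```bash
cat > h.py <<'E'
from station import arm, viewer, spotter
import cv2, numpy as np
from scipy.spatial.transform import Rotation as Ro
def ray(f,uv):
    d=np.array([[(uv[0]-f["cx"])/f["fx"],(uv[1]-f["cy"])/f["fy"]]])
    p=d[0].copy()
    for _ in range(20): p=d[0]/(1+f["k1"]*(p@p))
    R=Ro.from_euler("xyz",f["attitude"]).as_matrix()
    return R@np.array([p[0],p[1],1.])
def atz(f,uv,z):
    r=ray(f,uv); return f["eye"]+r*(z-f["eye"][2])/r[2]
def proj(f,P):
    R=Ro.from_euler("xyz",f["attitude"]).as_matrix()
    c=R.T@(np.asarray(P)-f["eye"]); s=c[:2]/c[2]; s=s*(1+f["k1"]*(s@s))
    return np.array([f["fx"]*s[0]+f["cx"],f["fy"]*s[1]+f["cy"]])
E
python3 - <<'E'
from h import *
Z={"tongs_grip":.037,"tongs_head":.037,"tongs":.026,"tool_rest":0,"brass_finial":.03,"brass_finial_belt":.058,"walnut_finial":.03,"white_finial":.03,"drying_board":0,"drip_tray":0,"lacquer_jar":0,"polish_tin":0,"tong_left":.026,"tong_right":.026,"brush":0,"screwdriver":0,"offcut":0}
for c in ("scene","side"):
    f=viewer.grab_frame(c)
    for l,z in Z.items():
        print(c,l,[(np.round(o["at"]).tolist(),round(o["conf"],2),atz(f,o["at"],z)[:2].round(3).tolist()) for o in spotter.tip_of(c,l)[:3]])
E
```

```text
scene tongs_grip [([447.0, 171.0], 0.56, [0.475, 0.342])]
scene tongs_head [([270.0, 226.0], 0.89, [0.596, -0.145])]
scene tongs [([281.0, 191.0], 0.74, [0.472, -0.11]), ([198.0, 287.0], 0.18, [0.733, -0.307])]
scene tool_rest [([279.0, 200.0], 0.82, [0.478, -0.117])]
scene brass_finial [([386.0, 178.0], 0.8, [0.468, 0.174]), ([329.0, 231.0], 0.62, [0.628, -0.011]), ([317.0, 199.0], 0.58, [0.52, -0.021])]
scene brass_finial_belt [([365.0, 205.0], 0.71, [0.586, 0.084]), ([328.0, 231.0], 0.71, [0.652, -0.016]), ([335.0, 259.0], 0.7, [0.731, -0.015])]
scene walnut_finial [([409.0, 209.0], 0.82, [0.59, 0.197])]
scene white_finial [([447.0, 206.0], 0.72, [0.594, 0.295]), ([457.0, 266.0], 0.5, [0.773, 0.246]), ([409.0, 208.0], 0.32, [0.585, 0.2])]
scene drying_board [([404.0, 218.0], 0.66, [0.592, 0.19]), ([458.0, 266.0], 0.4, [0.753, 0.265])]
scene drip_tray [([179.0, 204.0], 0.91, [0.451, -0.376])]
scene lacquer_jar [([194.0, 287.0], 0.84, [0.714, -0.321])]
scene polish_tin [([458.0, 268.0], 0.92, [0.758, 0.262])]
scene tong_left [([282.0, 169.0], 0.68, [0.384, -0.097])]
scene tong_right
[... 1120 characters left out ...]
.6, 0.196])]
side drip_tray [([419.0, 170.0], 0.92, [0.461, -0.38]), ([238.0, 332.0], 0.51, [0.43, 0.373])]
side lacquer_jar [([353.0, 147.0], 0.67, [0.696, -0.323]), ([285.0, 222.0], 0.67, [0.599, 0.085]), ([345.0, 176.0], 0.48, [0.614, -0.185])]
side polish_tin [([287.0, 221.0], 0.74, [0.6, 0.078]), ([202.0, 225.0], 0.71, [0.754, 0.258])]
side tong_left [([382.0, 218.0], 0.71, [0.401, -0.099])]
side tong_right [([384.0, 222.0], 0.58, [0.391, -0.092])]
side brush [([316.0, 158.0], 0.72, [0.745, -0.183])]
side screwdriver [([252.0, 198.0], 0.55, [0.745, 0.09]), ([255.0, 237.0], 0.22, [0.617, 0.178])]
side offcut [([239.0, 332.0], 0.97, [0.428, 0.371]), ([365.0, 201.0], 0.7, [0.493, -0.142])]
```

The brass finial is at the left end of the board in the scene view (369,204). The walnut is at (408,200) and the white at (450,199). There are black look-alikes at (322,190), (389,172) and (329,228), and a green one at (333,257). The tongs point towards the scene camera, with their heads at (252,220) and (294,220). The tray is at (177,205). Next I'll refine positions with triangulation and zoomed crops.

```bash
python3 - <<'E'
from h import *
s=arm.get_state()
R=Ro.from_euler("xyz",s["ee_rot"]).as_matrix(); print(R.round(3))
f=viewer.grab_frame("scene"); g=viewer.grab_frame("side")
a=cv2.resize(f["pixels"][140:280,230:500],None,fx=2.9,fy=2.9,interpolation=cv2.INTER_CUBIC); cv2.imwrite("pics/c1.png",a)
b=cv2.resize(g["pixels"][130:300,180:460],None,fx=2.8,fy=2.8,interpolation=cv2.INTER_CUBIC); cv2.imwrite("pics/c2.png",b)
E
```

```text
[[ 0.    -0.917 -0.399]
 [-0.    -0.399  0.917]
 [-1.     0.    -0.   ]]
```

View pics/c1.png

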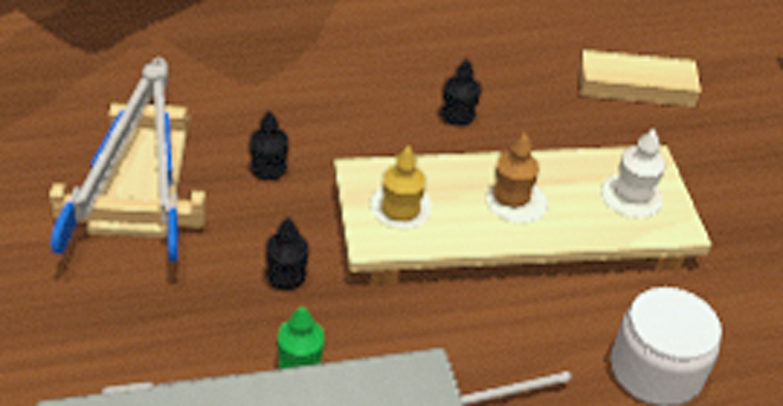

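View pics/c2.png

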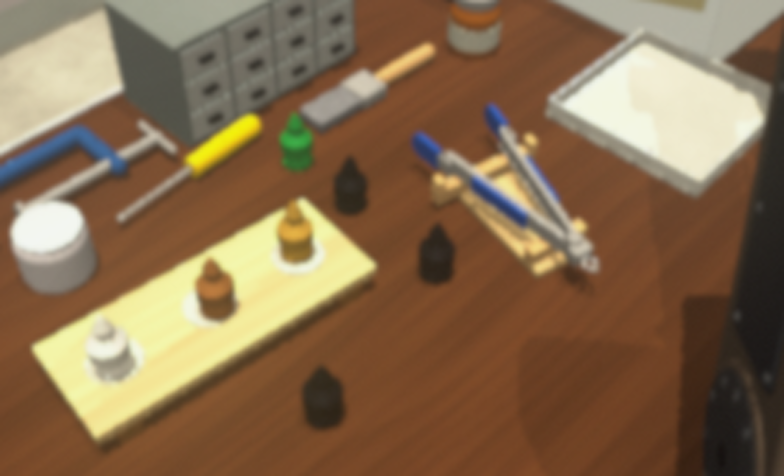

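```bash
python3 - <<'E'
from h import *
f=viewer.grab_frame("scene"); g=viewer.grab_frame("side")
S=lambda x,y:(230+x/2.9,140+y/2.9); D=lambda x,y:(180+x/2.8,130+y/2.8)
def p(n,cam,xy,z): print(n,atz(cam,(S if cam is f else D)(*xy),z)[:2].round(4))
for xy in [(336,160),(352,262),(708,243),(668,148)]: p("board S",f,xy,.03)
for xy in [(303,199),(377,268),(103,440),(34,349)]: p("board D",g,xy,.03)
for n,a,b in [("brass",(401,208),(297,256)),("walnut",(516,202),(212,306)),("white",(632,196),(113,360))]:
    p(n+" S disc",f,a,.03); p(n+" D",g,b,.03)
for n,a,b in [("brass tip",(406,146),(293,203)),("walnut tip",(523,132),(211,260)),("white tip",(653,129),(99,320))]:
    p(n+" S",f,a,.102); p(n+" D",g,b,.102)
for n,a,b in [("bkA tip",(268,114),(437,226)),("bkB tip",(464,60),(321,368)),("bkC tip",(289,220),(349,158)),("green",(302,308),(295,115))]:
    p(n+" S",f,a,.072); p(n+" D",g,b,.072)
p("hinge S",f,(155,68),.048);p("hinge D",g,(588,257),.048)
p("tipL? S",f,(58,246),.03);p("tipR S",f,(173,252),.03)
p("tip D1",g,(418,140),.048);p("tip D2",g,(491,112),.048)
E
```

```text
board S [0.517  0.0536]
board S [0.6353 0.042 ]
board S [0.6624 0.3363]
board S [0.5494 0.3501]
board D [0.6323 0.0415]
board D [0.5116 0.0546]
board D [0.5378 0.3486]
board D [0.6598 0.3391]
brass S disc [0.5831 0.0959]
brass D [0.5776 0.0986]
walnut S disc [0.5919 0.1944]
walnut D [0.5866 0.1961]
white S disc [0.6011 0.295 ]
white D [0.5999 0.2963]
brass tip S [0.5825 0.0939]
brass tip D [0.5779 0.0982]
walnut tip S [0.5816 0.1921]
walnut tip D [0.5755 0.1959]
white tip S [0.5951 0.2984]
white tip D [0.5883 0.3027]
bkA tip S [ 0.4938 -0.0035]
bkA tip D [0.4825 0.0035]
bkB tip S [0.4495 0.185 ]
bkB tip D [0.4401 0.1919]
bkC tip S [ 0.6199 -0.0077]
bkC tip D [ 0.6102 -0.004 ]
green S [ 0.7081 -0.0139]
green D [ 0.6996 -0.0106]
hinge S [ 0.3867 -0.0929]
hinge D [ 0.3685 -0.0856]
tipL? S [ 0.5799 -0.1922]
tipR S [ 0.6014 -0.0998]
tip D1 [ 0.5981 -0.0941]
tip D2 [ 0.5734 -0.1853]
```

```bash
python3 -m handwheel '{"gripper":[1,1,1,1,1,1,1,1,1,1,1,1,1,1],"travel":[[0.04,0.1,0.03],[0.08,0.2,0.03],[0.12,0.3,0.03],[0.16,0.4,0.03],[0.2,0.5,0.03],[0.24,0.6,0.03],[0.28,0.7,0.03],[0.32,0.8,0.03],[0.36,0.9,0.03],[0.38,1,0.03],[0.38,1,0.03],[0.38,1,0.03],[0.38,1,0.03],[0.38,1,0.03]],"spin":[-0.1,-0.2,-0.3,-0.4,-0.5,-0.6,-0.7,-0.84,-0.84,-0.84,-0.84,-0.84,-0.84,-0.84]}'
python3 - <<'E'
from h import *
f=viewer.grab_frame("wrist"); cv2.imwrite("pics/w1.png",f["pixels"])
s=arm.get_state();print(s["q"].round(3),s["eef_pos"],f["eye"])
for l,z in [("tongs_grip",.037),("tongs_head",.037),("tool_rest",0),("tongs",.026),("tong_left",.026),("tong_right",.026)]:
    print(l,[(np.round(o["at"]).tolist(),round(o["conf"],2),atz(f,o["at"],z)[:2].round(3).tolist()) for o in spotter.tip_of("wrist",l)[:3]])
E
```

```text
t: 3.55
eef_pos: [0.4593, -0.1193, 0.2606]
ee_rot: [2.593, 1.571, -2.368]
force: [0.3, 0.3, -0.6]
width: 0.0876
[ 0.161  0.012 -0.389  0.    -1.17  -1.982] [ 0.45926793 -0.1195866   0.26059306] [ 0.39325955 -0.10283582  0.39973534]
tongs_grip [([324.0, 181.0], 0.96, [0.472, -0.118])]
tongs_head []
tool_rest [([324.0, 177.0], 0.72, [0.475, -0.118])]
tongs []
tong_left [([326.0, 110.0], 0.77, [0.395, -0.097]), ([136.0, 211.0], 0.6, [0.453, -0.356])]
tong_right [([330.0, 110.0], 0.69, [0.396, -0.092])]
```

View pics/w1.png

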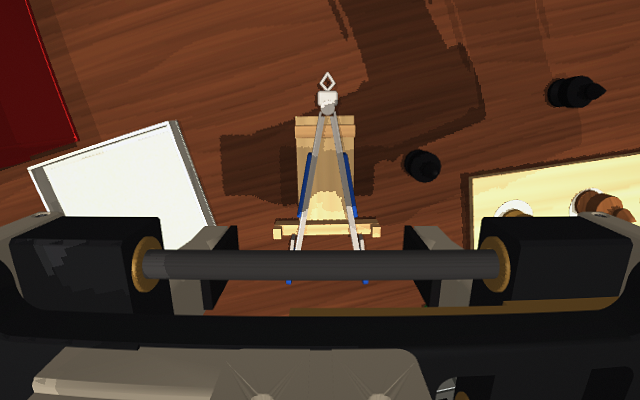

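The wrist view shows the tongs from above: hinge at (327,100), sleeves from (309,153) to (300,217) and (346,153) to (355,217), tips at (289,282) and (366,282).

```bash
python3 - <<'E'
from h import *
f=viewer.grab_frame("wrist")
im=f["pixels"]; hsv=cv2.cvtColor(im,cv2.COLOR_BGR2HSV)
m=cv2.inRange(hsv,(105,120,60),(130,255,255)); m[:,:250]=0;m[:,400:]=0
n,lab,st,c=cv2.connectedComponentsWithStats(m)
for i in range(1,n):
    if st[i,4]>8: print(st[i],c[i].round(1),atz(f,c[i],.040)[:2].round(4))
for n,uv,z in [("hinge",(327,100),.048),("sl",(303,153),.048)]: print(n,atz(f,uv,z).round(4))
# predict model
from itertools import product
best=None
for gx,gy,yaw in [(0.462,-0.112,-0.25),(0.468,-0.115,-0.25),(0.472,-0.118,-0.25),(0.468,-0.115,-0.24)]:
    u=np.array([np.cos(yaw),np.sin(yaw)]);v=np.array([-u[1],u[0]])
    P=lambda a,b,z:proj(f,[*(np.array([gx,gy])+a*u+b*v),z]).round(0)
    print(gx,gy,yaw,"hinge",P(-.085,0,.048),"sleeve ends L",P(-.03,.023,.048),P(.03,.033,.048),"R",P(-.03,-.023,.048),P(.03,-.033,.048),"tips",P(.134,.045,.037),P(.134,-.045,.037))
E
```

```text
[297 153  15  65 258] [304.1 184.9] [ 0.4705 -0.1421]
[344 153  14  65 245] [350.3 185.7] [ 0.4845 -0.0908]
[286 280   6   5  24] [288.6 281.6] [ 0.586  -0.1935]
[363 280   6   4  21] [365.4 281.4] [ 0.6097 -0.1   ]
hinge [ 0.3857 -0.0939  0.048 ]
sl [ 0.4337 -0.1331  0.048 ]
0.462 -0.112 -0.25 hinge [328.  94.] sleeve ends L [349. 146.] [357. 199.] R [307. 146.] [299. 199.] tips [363. 276.] [291. 276.]
0.468 -0.115 -0.25 hinge [327. 100.] sleeve ends L [348. 152.] [355. 204.] R [306. 152.] [298. 204.] tips [361. 280.] [290. 281.]
0.472 -0.118 -0.25 hinge [325. 104.] sleeve ends L [346. 156.] [354. 208.] R [304. 156.] [296. 208.] tips [360. 284.] [289. 284.]
0.468 -0.115 -0.24 hinge [326. 100.] sleeve ends L [347. 152.] [356. 204.] R [305. 152.] [298. 205.] tips [362. 280.] [291. 281.]
```

```bash
python3 - <<'E'
import cv2
a=cv2.imread("pics/w1.png")[60:300,250:420]; cv2.imwrite("pics/w1c.png",cv2.resize(a,None,fx=2.5,fy=2.5,interpolation=cv2.INTER_CUBIC))
E
```

```text
(no output)
```

View pics/w1c.png

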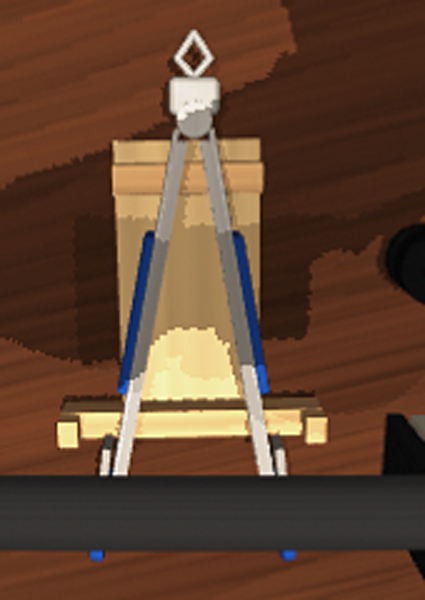

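```bash
python3 -m handwheel '{"gripper":[1,1,1,1,1,1,1,1,1,1,1],"travel":[[0.03,0.004,-0.06],[0.03,0.004,-0.12],[0.03,0.004,-0.18],[0.03,0.004,-0.24],[0.03,0.004,-0.3],[0.03,0.004,-0.34],[0.03,0.004,-0.38],[0.03,0.004,-0.42],[0.03,0.004,-0.446],[0.03,0.004,-0.446],[0.03,0.004,-0.446]],"spin":[0,0,0,0,0,0,0,0,0,0,0]}' 30
python3 - <<'E'
from h import *
for n in("scene","side","wrist"):
    f=viewer.grab_frame(n); im=f["pixels"]
    if n=="scene": im=cv2.resize(im[90:270,180:380],None,fx=3.5,fy=3.5)[:,:700][:600]
    cv2.imwrite(f"pics/{n}2.png",im)
E
```

```text
t: 5.05
eef_pos: [0.4747, -0.117, 0.0377]
ee_rot: [2.329, 1.57, -2.633]
force: [0.6, -0.8, 0.0]
width: 0.0876
```

View pics/scene2.png

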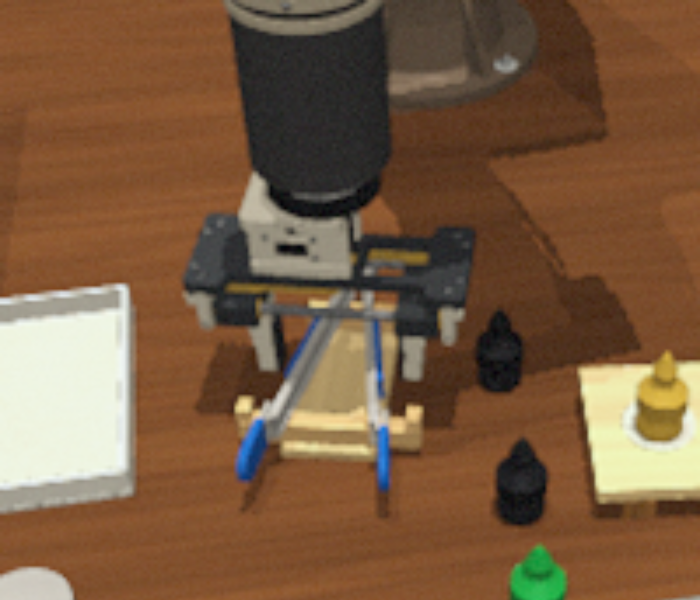

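View pics/wrist2.png

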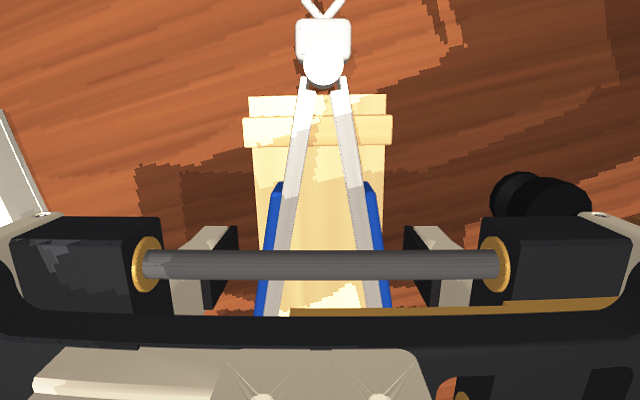

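The fingers straddle the sleeves and are centred: the tongs' axis is at column 323 and the jaws at about 321. I'll squeeze to about 46 mm.

```bash
python3 -m handwheel '{"gripper":[0.3,0.1,0.045,0.045,0.045,0.045,0.045,0.045],"travel":[[0,0,0],[0,0,0],[0,0,0],[0,0,0],[0,0,0],[0,0,0],[0,0,0],[0,0,0]],"spin":[0,0,0,0,0,0,0,0]}' 30
python3 -m handwheel '{"gripper":[0.045,0.045,0.045,0.045,0.045,0.045],"travel":[[0,0,0.01],[0,0,0.02],[0,0,0.03],[0,0,0.04],[0,0,0.05],[0,0,0.05]],"spin":[0,0,0,0,0,0]}' 30
python3 - <<'E'
from h import *
for n in("scene","side","wrist"):
    f=viewer.grab_frame(n); im=f["pixels"]
    if n=="scene": im=cv2.resize(im[90:270,180:380],None,fx=3.5,fy=3.5)[:,:700][:600]
    if n=="side": im=cv2.resize(im[100:270,280:480],None,fx=3.5,fy=3.5)[:,:700][:600]
    cv2.imwrite(f"pics/{n}3.png",im)
E
```

```text
t: 6.0
eef_pos: [0.4748, -0.1168, 0.0377]
ee_rot: [-1.346, 1.57, -0.024]
force: [0.4, 0.8, 1.6]
width: 0.0462
t: 6.6
eef_pos: [0.475, -0.1168, 0.0634]
ee_rot: [-1.218, 1.569, 0.103]
force: [0.6, 0.6, -0.9]
width: 0.0459
```

View pics/scene3.png

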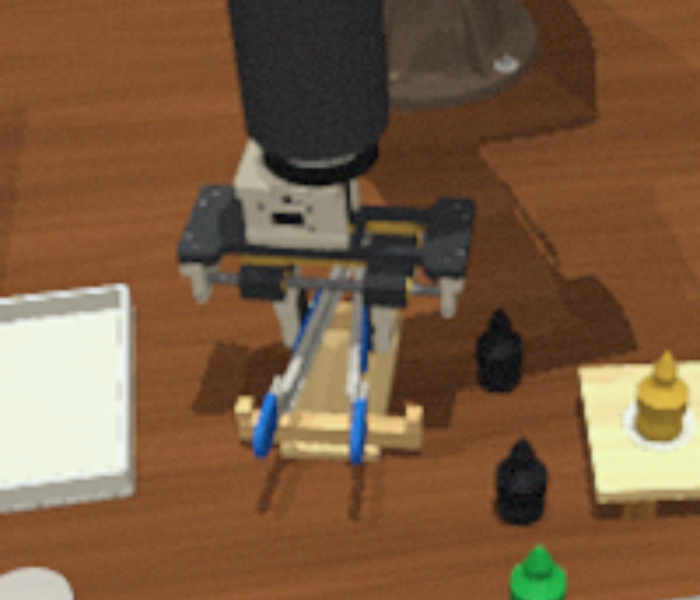

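View pics/side3.png

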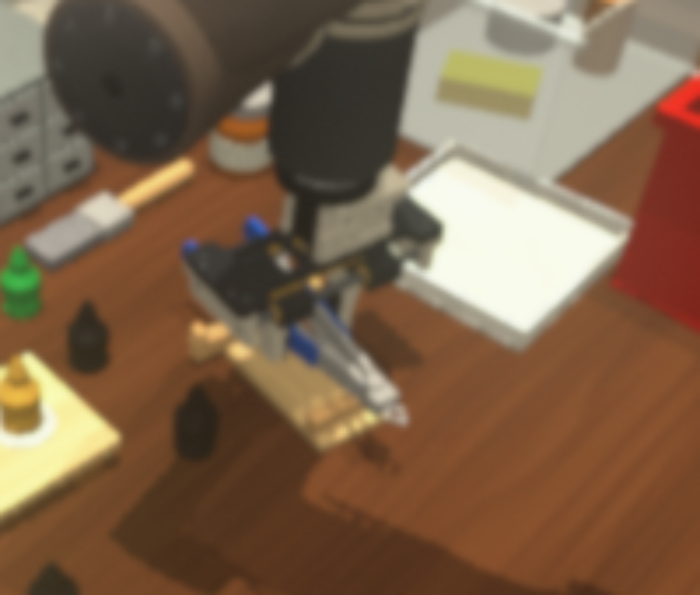

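```bash
python3 -m handwheel '{"gripper":[0.045,0.045,0.045,0.045,0.045,0.045,0.045,0.045],"travel":[[0,0,0.04],[0,0,0.09],[0,0,0.14],[0,0,0.19],[0,0,0.24],[0,0,0.27],[0,0,0.28],[0,0,0.28]],"spin":[0,0,0,0,0,0,0,0]}' 30
python3 - <<'E'
from h import *
s=arm.get_state(); R=Ro.from_euler("xyz",s["ee_rot"]).as_matrix(); y=np.arctan2(-R[0,2],R[1,2]);print(y,s["eef_pos"])
u=np.array([np.cos(y),np.sin(y),0]);v=np.array([-u[1],u[0],0])
for n in("scene","side"):
    f=viewer.grab_frame(n); im=f["pixels"].copy()
    im=cv2.resize(im,None,fx=4,fy=4,interpolation=cv2.INTER_CUBIC)
    for a,b,c in [(.134,.033,0),(.134,-.033,0),(.09,.037,0),(.09,-.037,0),(-.085,0,.011),(.134,0,0)]:
        p=proj(f,s["eef_pos"]+a*u+b*v+[0,0,c])*4; cv2.circle(im,tuple(int(t) for t in p),4,(0,0,255),-1)
    p=(proj(f,s["eef_pos"]+.05*u)*4).astype(int)
    cv2.imwrite(f"pics/{n}4.png",im[max(0,p[1]-280):p[1]+280,p[0]-350:p[0]+350])
E
```

```text
t: 7.55
eef_pos: [0.4746, -0.1168, 0.2026]
ee_rot: [-0.912, 1.57, 0.41]
force: [0.2, -0.1, -1.4]
width: 0.0459
-0.24904694033442706 [ 0.4745737  -0.11675655  0.20261567]
```

View pics/scene4.png

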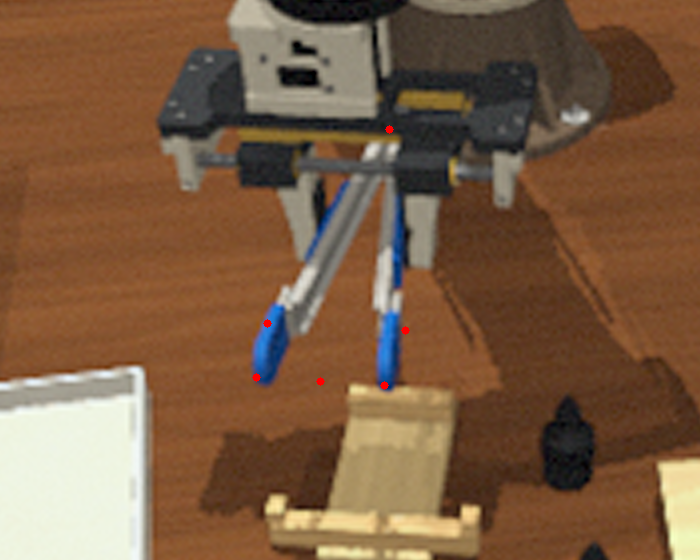

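View pics/side4.png

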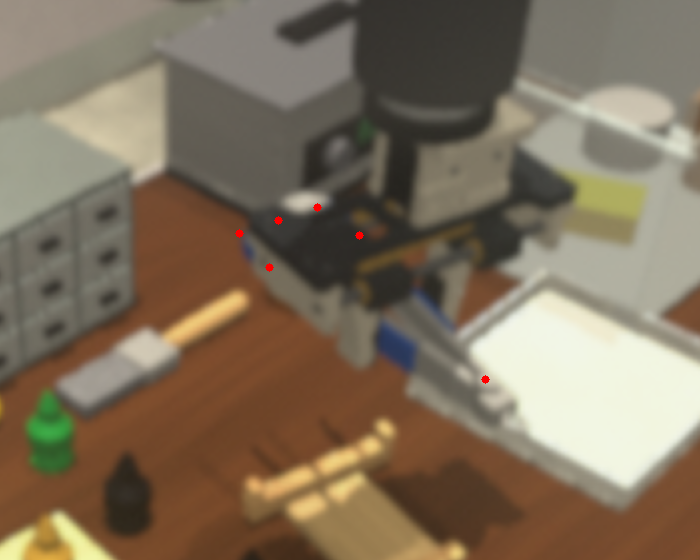

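```bash
python3 - <<'E'
from h import *
s=arm.get_state(); R=Ro.from_euler("xyz",s["ee_rot"]).as_matrix(); y=np.arctan2(-R[0,2],R[1,2])
u=np.array([np.cos(y),np.sin(y),0]);v=np.array([-u[1],u[0],0]);T=s["eef_pos"]
rays={}
for n in("scene","side","wrist"):
    f=viewer.grab_frame(n)
    for l in("tongs_head","tongs_grip","tong_left","tong_right","tongs"):
        for o in spotter.tip_of(n,l)[:2]:
            r=ray(f,o["at"]); k=((T-f["eye"])@v)/(r@v); P=f["eye"]+k*r-T
            print(n,l,round(o["conf"],2),np.round(o["at"]),"along",round(P@u,4),"dz",round(P[2],4))
# head shape in scene: mask blue
f=viewer.grab_frame("scene"); hsv=cv2.cvtColor(f["pixels"],cv2.COLOR_BGR2HSV)
m=cv2.inRange(hsv,(105,120,60),(130,255,255)); m[:,400:]=0;m[:110]=0;m[260:]=0
n,lab,st,c=cv2.connectedComponentsWithStats(m)
for i in range(1,n):
    if st[i,4]>8: print(st[i],c[i].round(1))
def P(a,b,c): return proj(f,T+a*u+b*v+np.array([0,0,c])).round(1)
for dz in (0,-.01,.01):
  for b in(.033,-.033): print(dz,b,"tip top",P(.134,b,.014+dz),"tip bot",P(.13,b,-.014+dz),"back top",P(.09,b*1.1,.014+dz),"mid",P(.112,b*1.05,dz))
E
```

```text
scene tongs_head 0.68 [263. 167.] along 0.1123 dz 0.0024
scene tongs_grip 0.74 [271. 137.] along 0.0099 dz 0.0061
scene tongs_grip 0.22 [180. 204.] along 0.4517 dz 0.2357
scene tong_left 0.75 [278. 118.] along -0.0744 dz 0.0016
scene tong_right 0.92 [274. 122.] along -0.0339 dz 0.0178
scene tongs 0.88 [272. 138.] along 0.0019 dz -0.0041
scene tongs 0.32 [278. 198.] along 0.0108 dz -0.1857
side tongs_grip 0.68 [374. 151.] along -0.0059 dz 0.0123
side tong_left 0.82 [390. 174.] along -0.0742 dz -0.0143
side tong_right 0.6 [393. 174.] along -0.0842 dz -0.0083
side tongs 0.59 [368. 160.] along 0.015 dz -0.032
[258 125  10  18  27] [262.  133.7]
[279 128   3  23  46] [279.9 140.6]
[244 156   8  19 105] [247.9 165.4]
[275 157   5  20  75] [277.3 167.1]
0 0.033 tip top [276.3 170.8] tip bot [277.7 179.9] back top [281.4 157.3] mid [279.4 169.1]
0 -0.033 tip top [244.1 169. ] tip bot [246.3 178. ] back top [247.2 155.4] mid [246.6 167.2]
-0.01 0.033 tip top [276.7 174.6] tip bot [278.1 183.4] back top [281.7 161. ] mid [279.7 172.8]
-0.01 -0.033 tip top [244.8 172.7] tip bot [247.  181.6] back top [247.8 159.1] mid [247.2 170.9]
0.01 0.033 tip top [275.9 167. ] tip bot [277.3 176.2] back top [281.1 153.5] mid [279.1 165.4]
0.01 -0.033 tip top [243.4 165.2] tip bot [245.7 174.4] back top [246.6 151.6] mid [246.  163.5]
```

```bash
python3 -m handwheel '{"gripper":[0.045,0.045,0.045,0.045,0.045,0.045,0.045,0.045,0.045,0.045,0.045,0.045],"travel":[[0,0.02,0],[0,0.06,0],[0,0.12,0],[0,0.18,0],[0,0.24,0],[0,0.3,0],[-0.012,0.36,0],[-0.012,0.41,0],[-0.012,0.44,0],[-0.012,0.45,0],[-0.012,0.45,0],[-0.012,0.45,0]],"spin":[0,0.02,0.05,0.08,0.11,0.14,0.17,0.19,0.19,0.19,0.19,0.19]}' 30
cat > look.py <<'E'
from h import *
import sys
tag=sys.argv[1]
s=arm.get_state(); R=Ro.from_euler("xyz",s["ee_rot"]).as_matrix(); y=np.arctan2(-R[0,2],R[1,2])
u=np.array([np.cos(y),np.sin(y),0]);v=np.array([-u[1],u[0],0]);T=s["eef_pos"]
print(T.round(4),"yaw",y.round(4),"head",(T+.112*u).round(4),"w",s["width"],"t",s["t"],"F",s["force"].round(1))
for n in("scene","side"):
    f=viewer.grab_frame(n); im=cv2.resize(f["pixels"],None,fx=4,fy=4,interpolation=cv2.INTER_CUBIC)
    p=(proj(f,T+.08*u)*4).astype(int)
    x0=min(max(0,p[0]-350),2560-700);y0=min(max(0,p[1]-280),1600-560)
    cv2.imwrite(f"pics/{n}{tag}.png",im[y0:y0+560,x0:x0+700]); print(n,"crop origin",x0,y0,"x4")
f=viewer.grab_frame("wrist"); cv2.imwrite(f"pics/wrist{tag}.png",f["pixels"])
E
python3 look.py 5
```

```text
t: 9.8
eef_pos: [0.4684, 0.1076, 0.2024]
ee_rot: [2.298, 1.57, -2.514]
force: [-0.1, -0.6, -1.2]
width: 0.0457
[0.4684 0.1076 0.2024] yaw -0.1002 head [0.5798 0.0964 0.2024] w 0.04573309207319052 t 9.8 F [-0.1 -0.6 -1.2]
scene crop origin 1140 306 x4
side crop origin 811 435 x4
```

View pics/scene5.png

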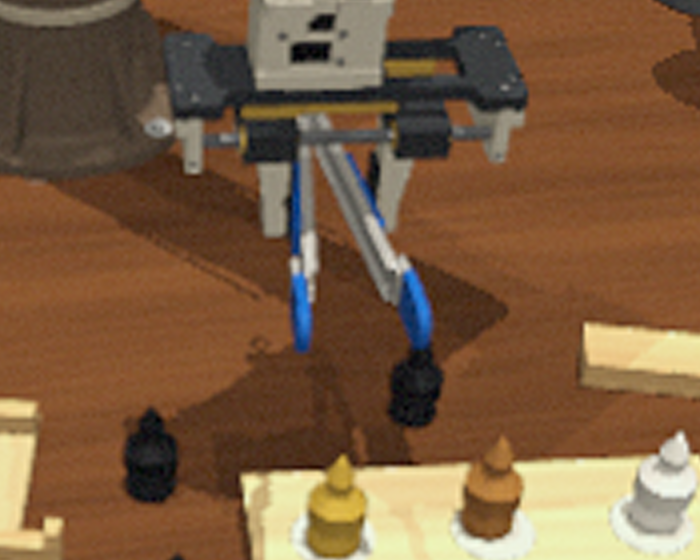

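View pics/side5.png

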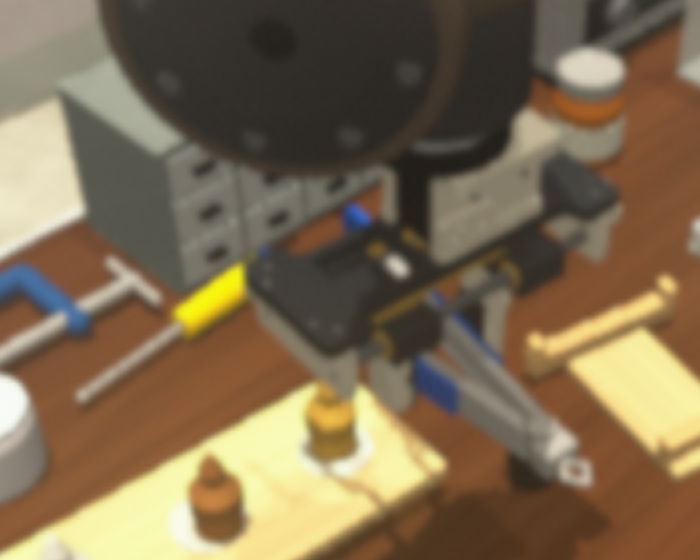

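View pics/wrist5.png

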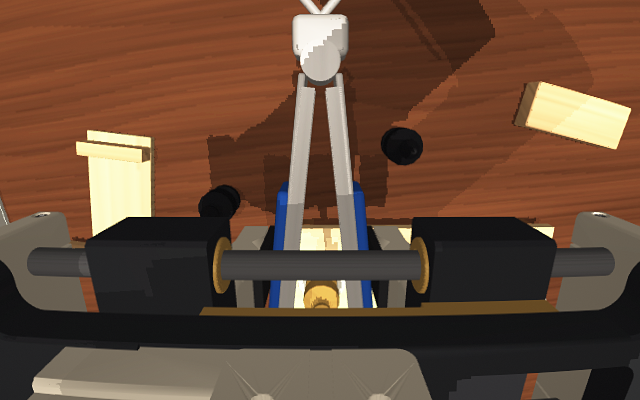

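```bash
python3 -m handwheel '{"gripper":[0.045,0.045,0.045,0.045,0.045],"travel":[[0,0,-0.04],[0,0,-0.09],[0,0,-0.13],[0,0,-0.15],[0,0,-0.15]],"spin":[0,0,0,0,0]}' 30
python3 look.py 6
```

```text
t: 10.45
eef_pos: [0.468, 0.1074, 0.1265]
ee_rot: [2.27, 1.568, -2.543]
force: [-0.2, -0.0, -0.3]
width: 0.0458
[0.468  0.1074 0.1265] yaw -0.1006 head [0.5794 0.0961 0.1265] w 0.0457838075194825 t 10.45 F [-0.2 -0.  -0.3]
scene crop origin 1127 409 x4
side crop origin 817 527 x4
```

View pics/scene6.png

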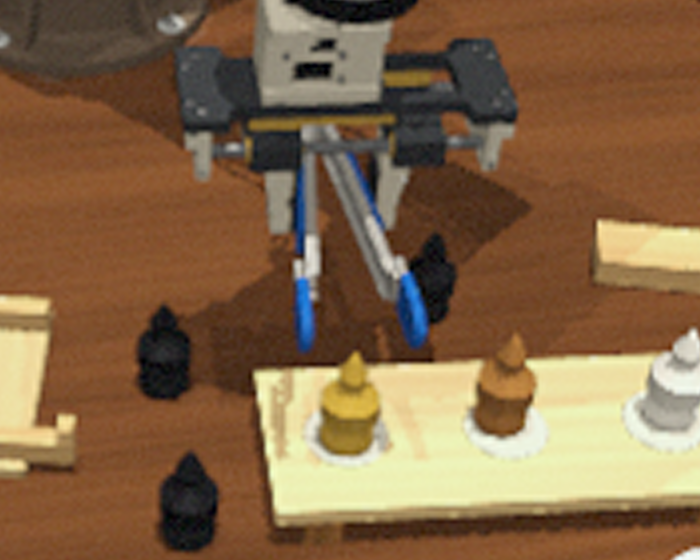

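View pics/side6.png

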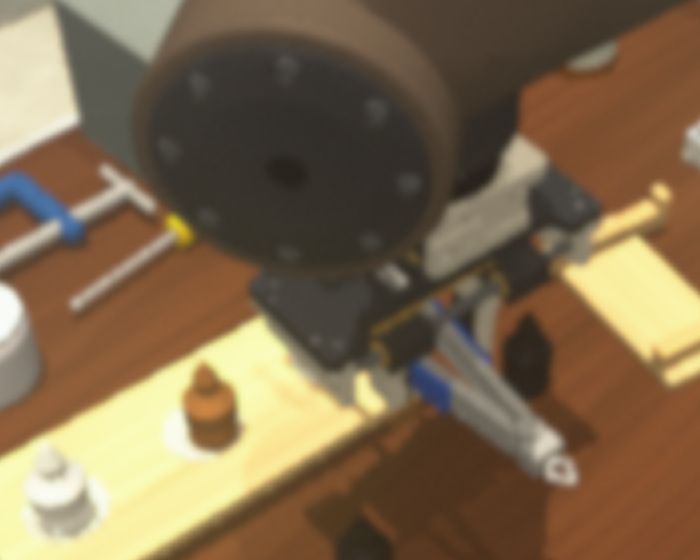

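```bash
python3 -m handwheel '{"gripper":[0.045,0.045,0.045,0.045,0.045,0.045,0.045],"travel":[[0,0,-0.03],[0,0,-0.06],[0,0,-0.09],[0,0,-0.12],[0,0,-0.137],[0,0,-0.137],[0,0,-0.137]],"spin":[0,0,0,0,0,0,0]}' 30
python3 look.py 7
```

```text
t: 11.3
eef_pos: [0.4691, 0.1084, 0.0598]
ee_rot: [-1.082, 1.57, 0.389]
force: [0.3, -0.1, -0.8]
width: 0.0458
[0.4691 0.1084 0.0598] yaw -0.0995 head [0.5805 0.0973 0.0598] w 0.04583807634286797 t 11.3 F [ 0.3 -0.1 -0.8]
scene crop origin 1120 492 x4
side crop origin 819 599 x4
```

View pics/scene7.png

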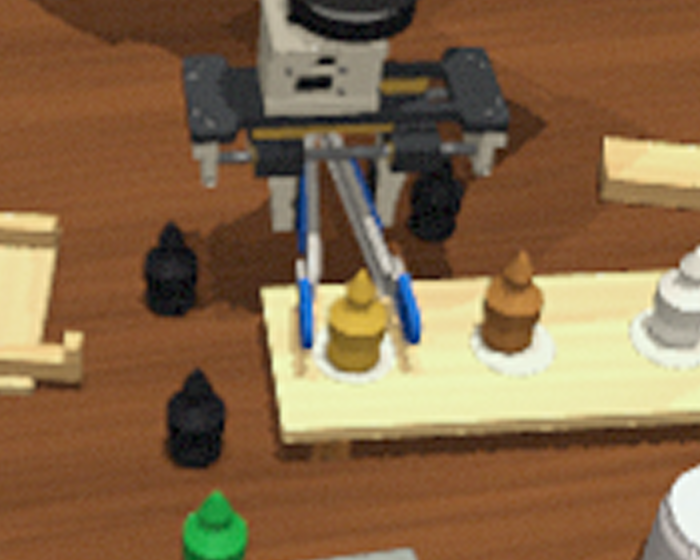

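View pics/wrist7.png

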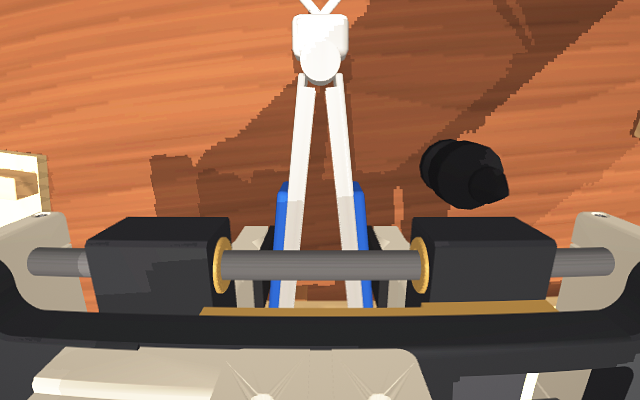

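```bash
python3 - <<'E'
from h import *
s=arm.get_state(); R=Ro.from_euler("xyz",s["ee_rot"]).as_matrix(); y=np.arctan2(-R[0,2],R[1,2])
u=np.array([np.cos(y),np.sin(y),0]);v=np.array([-u[1],u[0],0]);T=s["eef_pos"]
f=viewer.grab_frame("scene"); im=cv2.resize(f["pixels"],None,fx=4,fy=4,interpolation=cv2.INTER_CUBIC)
q=lambda P,c:cv2.circle(im,tuple(int(t*4+1.5) for t in proj(f,P)),3,c,-1)
B=np.array([.580,.097,0])
th=np.linspace(0,6.28,24)
for t in th:
    for z in(.05,.066): q(B+[.018*np.cos(t),.018*np.sin(t),z],(0,0,255))
    q(B+[.017*np.cos(t),.017*np.sin(t),.03],(255,0,255))
q(B+[0,0,.102],(0,0,255))
for b in(.0335,-.0335):
    for a in(.09,.134):
        for z in(-.014,.014): q(T+a*u+b*v+[0,0,z],(0,255,0))
cv2.imwrite("pics/o7.png",cv2.resize(im[660:900,1340:1640],None,fx=2.4,fy=2.4))
for l in("tongs_head","brass_finial_belt"): print(l,[(np.round(o["at"],1),round(o["conf"],2)) for o in spotter.tip_of("scene",l)])
E
```

```text
tongs_head [(array([370.1, 202.8]), 0.74)]
brass_finial_belt [(array([330.5, 255.5]), 0.64), (array([388.1, 168.1]), 0.64), (array([330.5, 229.1]), 0.59), (array([320.8, 187.2]), 0.54), (array([366.1, 205.6]), 0.53)]
```

View pics/o7.png

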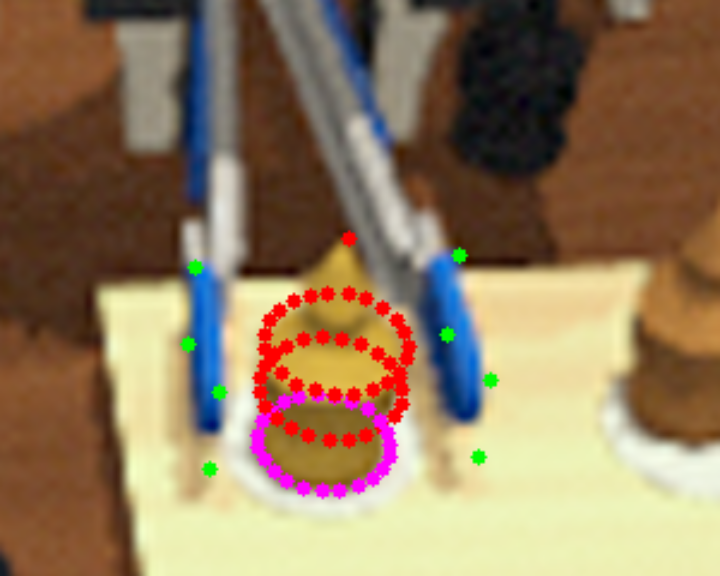

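The overlay shows the heads straddling the belt at the right depth. The finial is about 1.5 mm off centre towards +y, so I'll shift slightly and close.

```bash
python3 -m handwheel '{"gripper":[0.045,0,-0.05,-0.1,-0.15,-0.2,-0.25,-0.3,-0.4,-0.6,-0.6,-0.6],"travel":[[0,0.003,-0.002],[0,0.003,-0.002],[0,0.003,-0.002],[0,0.003,-0.002],[0,0.003,-0.002],[0,0.003,-0.002],[0,0.003,-0.002],[0,0.003,-0.002],[0,0.003,-0.002],[0,0.003,-0.002],[0,0.003,-0.002],[0,0.003,-0.002]],"spin":[0,0,0,0,0,0,0,0,0,0,0,0]}' 45
python3 look.py 8
```

```text
t: 12.8
eef_pos: [0.4685, 0.1096, 0.058]
ee_rot: [2.247, 1.571, -2.565]
force: [-1.1, -0.8, -1.0]
width: 0.0351
[0.4685 0.1096 0.058 ] yaw -0.0998 head [0.5799 0.0985 0.058 ] w 0.03514455341936048 t 12.8 F [-1.1 -0.8 -1. ]
scene crop origin 1122 493 x4
side crop origin 818 602 x4
```

View pics/scene8.png

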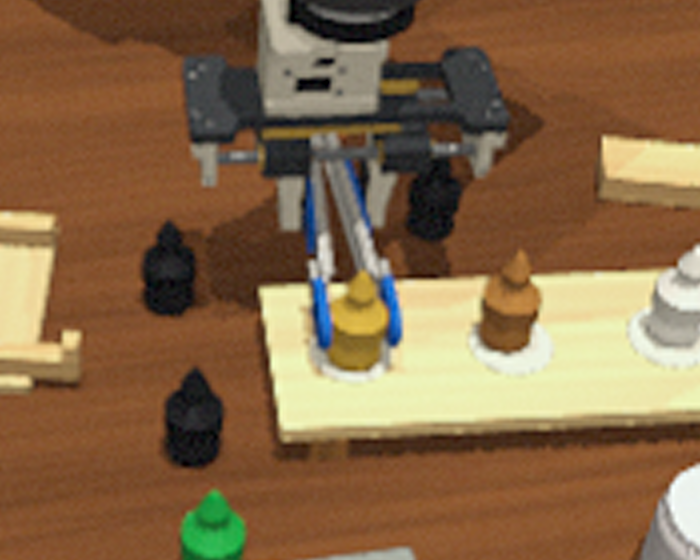

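The opening is 35.1 mm, which matches the tongs closed on a finial, and the picture shows both heads on the belt. I'll lift gently.

```bash
python3 -m handwheel '{"gripper":[-0.6,-0.6,-0.6,-0.6,-0.6,-0.6,-0.6,-0.6,-0.6,-0.6,-0.6],"travel":[[0,0,0.01],[0,0,0.02],[0,0,0.04],[0,0,0.06],[0,0,0.09],[0,0,0.12],[0,0,0.15],[0,0,0.18],[0,0,0.2],[0,0,0.2],[0,0,0.2]],"spin":[0,0,0,0,0,0,0,0,0,0,0]}' 50
python3 look.py 9
```

```text
t: 14.05
eef_pos: [0.4683, 0.1097, 0.158]
ee_rot: [-0.158, 1.57, 1.313]
force: [0.5, -0.5, -2.7]
width: 0.0351
[0.4683 0.1097 0.158 ] yaw -0.0999 head [0.5798 0.0985 0.158 ] w 0.03513990945490129 t 14.05 F [ 0.5 -0.5 -2.7]
scene crop origin 1136 367 x4
side crop origin 811 491 x4
```

View pics/scene9.png

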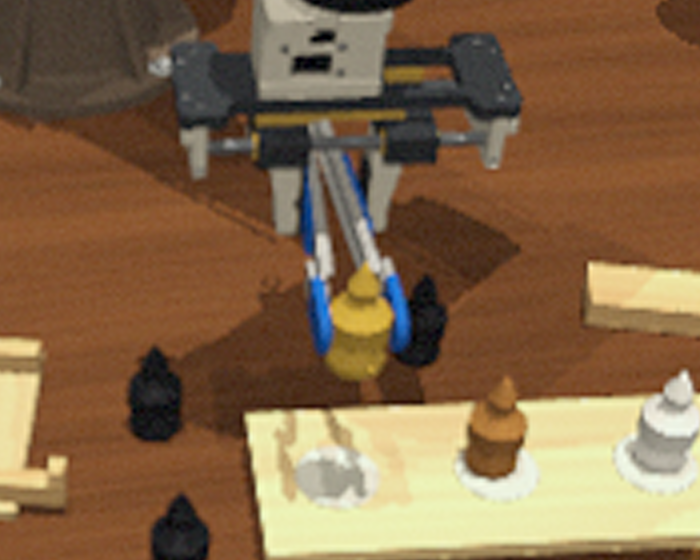

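```bash
python3 -m handwheel '{"gripper":[-0.6,-0.6,-0.6,-0.6,-0.6,-0.6,-0.6,-0.6,-0.6,-0.6,-0.6,-0.6,-0.6,-0.6,-0.6,-0.6,-0.6,-0.6,-0.6,-0.6],"travel":[[0,0,0.04],[0,0,0.08],[0,-0.02,0.12],[-0.01,-0.06,0.14],[-0.03,-0.12,0.14],[-0.05,-0.18,0.14],[-0.07,-0.25,0.14],[-0.09,-0.32,0.14],[-0.11,-0.39,0.14],[-0.13,-0.46,0.14],[-0.15,-0.53,0.14],[-0.17,-0.6,0.14],[-0.19,-0.67,0.14],[-0.21,-0.74,0.14],[-0.22,-0.8,0.14],[-0.23,-0.86,0.14],[-0.24,-0.91,0.14],[-0.248,-0.94,0.14],[-0.248,-0.953,0.14],[-0.248,-0.953,0.14]],"spin":[0,0,0,0,0,0,0,0,0,0,0,0,0,0,0,0,0,0,0,0]}' 50
python3 look.py 10
```

```text
t: 16.2
eef_pos: [0.3442, -0.3672, 0.2272]
ee_rot: [1.205, 1.569, 2.675]
force: [-0.6, -0.2, -2.6]
width: 0.0352
[ 0.3442 -0.3672  0.2272] yaw -0.1011 head [ 0.4556 -0.3785  0.2272] w 0.035151010783178525 t 16.2 F [-0.6 -0.2 -2.6]
scene crop origin 270 220 x4
side crop origin 1430 176 x4
```

View pics/scene10.png

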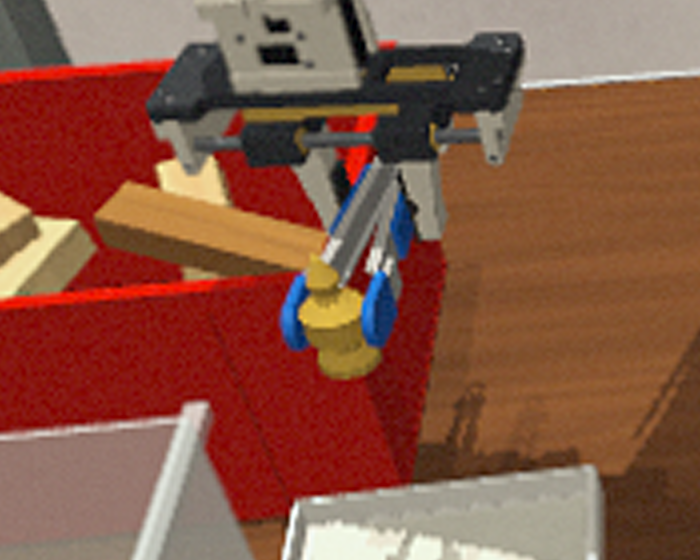

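View pics/side10.png

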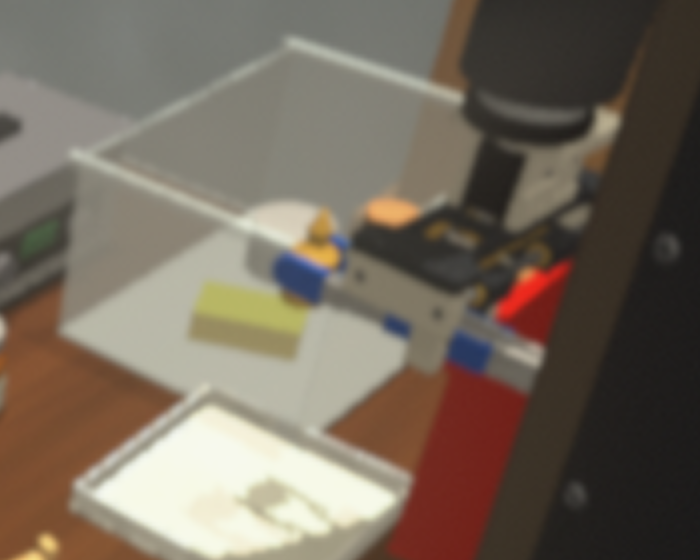

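```bash
python3 - <<'E'
from h import *
s=arm.get_state(); R=Ro.from_euler("xyz",s["ee_rot"]).as_matrix(); y=np.arctan2(-R[0,2],R[1,2])
u=np.array([np.cos(y),np.sin(y),0]);T=s["eef_pos"]; H=T+.112*u
f=viewer.grab_frame("scene"); g=viewer.grab_frame("side")
print("foot",proj(f,H-[0,0,.028])*4-[270,220],"belt",proj(f,H)*4-[270,220],"tip",proj(f,H+[0,0,.044])*4-[270,220])
print("side foot",proj(g,H-[0,0,.028])*4-[1430,176],"belt",proj(g,H)*4-[1430,176],"tip",proj(g,H+[0,0,.044])*4-[1430,176])
# tray rim corners from first side picture & scene
im=cv2.imread("pics/scene0.png")[150:260,110:240]; cv2.imwrite("pics/t1.png",cv2.resize(im,None,fx=5,fy=5,interpolation=cv2.INTER_CUBIC))
E
```

```text
foot [353.62742143 354.45491774] belt [338.99247636 313.28093382] tip [314.67439621 244.75746085]
side foot [302.94932427 296.37919496] belt [311.90027447 262.15311388] tip [326.66339203 205.69893224]
```

View pics/t1.png

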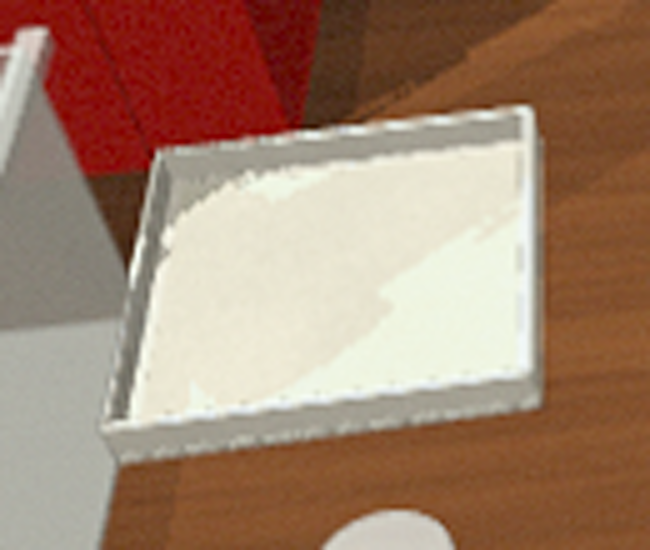

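```bash
python3 - <<'E'
from h import *
f=viewer.grab_frame("scene")
C=[atz(f,(110+a/5,150+b/5),.025)[:2] for a,b in[(157,150),(535,108),(537,382),(105,430)]]
print(np.round(C,3),np.mean(C,0))
s=arm.get_state();print(s["t"],np.abs(s["qd"]).max(),s["width"],s["eef_pos"])
E
python3 -m handwheel '{"gripper":[-0.6,-0.6,-0.6,-0.6,-0.6],"travel":[[0,0,0],[0,0,0],[0,0,0],[0,0,0],[0,0,0]],"spin":[0,0,0,0,0]}' 50
python3 look.py 11
python3 - <<'E'
import cv2;from station import viewer
cv2.imwrite("pics/full11.png",viewer.grab_frame("scene")["pixels"])
E
```

```text
[[ 0.367 -0.476]
 [ 0.364 -0.275]
 [ 0.568 -0.27 ]
 [ 0.566 -0.469]] [ 0.46624768 -0.37240229]
16.5 0.004262923749947875 0.035307008541972836 [ 0.34476972 -0.36622222  0.22818932]
t: 17.0
eef_pos: [0.3445, -0.3668, 0.2281]
ee_rot: [-2.693, 1.571, -1.222]
force: [1.0, -0.6, -1.7]
width: 0.0351
[ 0.3445 -0.3668  0.2281] yaw -0.0997 head [ 0.456  -0.378   0.2281] w 0.03513417595286944 t 17.0 F [ 1.  -0.6 -1.7]
scene crop origin 271 219 x4
side crop origin 1430 175 x4
```

View pics/full11.png

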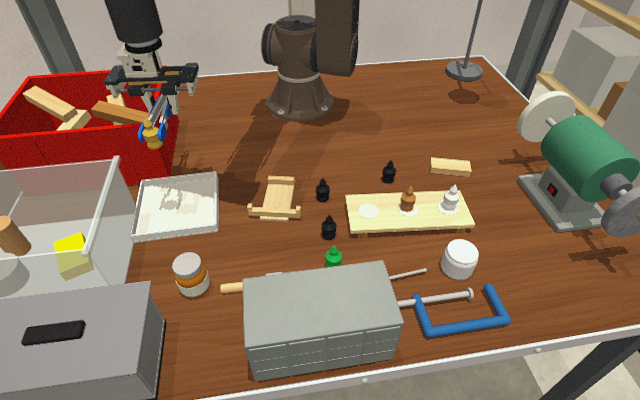

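View pics/scene11.png

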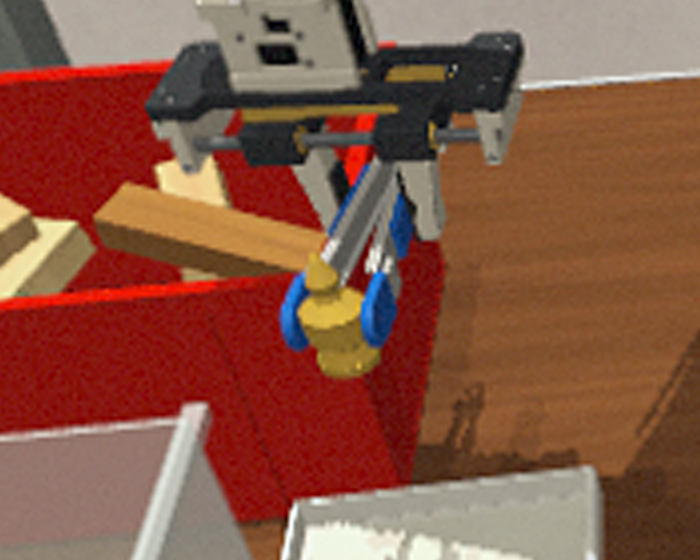

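The finial is held upright and steady, unchanged between the last two pictures, about 9 mm from the measured tray centre. All the other objects are at their starting pixels. I'm handing in.

```bash
python3 - <<'E'
from station import arm
print(arm.job_done()); s=arm.get_state(); print(s["t"],s["width"],s["eef_pos"])
E
```

```text
the job is handed in; nothing more can be done
None
the job is handed in; nothing more can be done
```

I lifted the blue-tipped tongs off their rest, closed them on the belt of the brass finial where it stood on the board, and carried it over the drip tray. I handed the job in at about 17 s, with the finial still held there in the tongs; no verdict is reported.

**Last checks before handing in:**
- **Grip:** the gripper opening was steady at 35.1 mm, which matches the tongs closed on a finial. The grip force was set to 50 N.
- **Position:** the finial was about 9 mm from the measured tray centre. My tray measurements differed by about 1 cm: centre about (0.456, -0.378) from the spotter, (0.466, -0.372) from the rim corners. Either is well within 60 mm.
- **Height:** by the arm pose, the belt was at about 0.22 m and the foot at about 0.19 m. In the picture the finial sat a few mm lower than that.
- **Upright and at rest:** the picture agreed closely with an upright finial. It looked the same in pictures 0.8 s apart.
- **Other things on the bench:** by eye in the last scene picture, the other finials, the look-alikes and the visible loose things stood where they started. The cabinet hides part of the brush and the screwdriver in that view. I took no measurements of these.

Contact forces between the heads and the finial can't be read directly, so I judged that grip from the opening, the picture and the lifted weight. No check failed.

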